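# Rehang the specimen cabinet's lift-off door

### The arm

A 6-joint arm with a two-finger parallel gripper is mounted at the origin on a cart in front of the work surface, level with it; the furniture and walls round the work are solid. World frame = base frame: x ahead of the robot, y to its left, z up, the work surface at z = 0. Lengths are in m, angles in degrees, forces in N, time in s.
With the tool pointing down it reaches from about 0.4 to 0.825 m from the base axis. Payload 7 kg.
Tool frame: the origin (TCP) lies on the centre line of the jaws, within the pads' length; the fingertips stand 19 mm ahead of it and the grasp point (between the pads) is the TCP; z points along the fingers, y is the line along which they close (so a half turn about z gives the same grasp; the last joint's range is limited). The gripper opens to 88 mm and grips with 3 to 60 N. Pads are 19 mm wide; open, the fingers measure 130 mm over their backs; the gripper's body (78 mm by 193 mm) begins 47 mm behind the grasp point.
Start: joints at [88.069, 20.546, 0.682, 0, -70.136, -16.507], TCP at [0.213, 0.64, 0.246] pointing down, gripper open.
Joint ranges: [-176.03, 176.03], [-82.01, 121.73], [-58.28, 71.71], [-173.87, 95.51], [-174.79, -0.11], [-173.66, 173.66]. Speed limits (degrees/s): [136.94, 136.94, 172.46, 180, 180, 180].

### API

Orientations are given as [roll, pitch, yaw] about the fixed x, y, z axes, in that order (R = Rz(yaw) Ry(pitch) Rx(roll)).
In Python, from plant import * gives the robot as it stands. The module is installed in compiled form; this text tells all that it offers.
- The arm moves only by the tool play_rows, never from a script. Its argument "deltas" is a list of rows, each a list of 6 numbers: the shift along the world's x, y, z scaled (see below), then the turn, a rotation vector about the world's x, y, z scaled (see below). A call has 1 to 10 rows; each row shifts and turns the commanded pose from where the row before left it; what a row does not reach is not made up. The controller multiplies each number of a shift by 800 mm and each number of a turn by 180 degrees. A row lasts 1/10 s, in which the tool goes at most 50 mm and 8.59 degrees, less where a joint would pass 70% of its speed; a pose out of reach is approached as far as the arm can. A call with a number of a shift or a turn outside -1 to 1 is refused whole. A call with a gripper value outside its range is refused whole. "gripper" is the gripper command: -1 is shut, 1 is fully open, values between are in proportion, set as the call begins (left out, the last holds). The fingers move at their own pace and stop on an object; the grip force is fixed at half the most. Time passes only in rows, so rows that do not move let the fingers close. It gives the time, the measured TCP pose, the force, the opening and the grip force at its end, in the units of the state.
- get_obs(): the state, without advancing time (a new reading comes with each control period).
- snapshot(name): name is "scene" or "top"; returns (picture, depth): 400x640x3 uint8, blue, green, red; 400x640 float32, m along the optical axis (not along the pixel's ray), 0 where there is no reading.
- camera_model(name): a dict with "fx", "fy", "cx", "cy" (pixels), "world_to_cam" (4x4, takes a point from world to camera coordinates). Camera axes: x right, y down, z forward; pixel columns grow to the right and rows downward; lengths in m; the calibration is good to about 2 mm. A picture is of the moment at which its call begins. camera_model takes no time and is no camera call.
- close_job(): hands the job in; it is judged then, once.
The state is a dict: "clock": time; "joint_pos": joint angles; "qvel": joint speeds; "tau": joint torques, N m; "tool_pos": TCP position; "orientation": TCP orientation; "force": force on the tool from outside, world axes, zero at the start; "moment": the same for the moment, N m; "opening": finger opening in m; "gripper_force": force on a finger pad.
Only numpy, scipy, OpenCV 4.12 (cv2) and the standard library are available. Lean on these libraries where they do the work, as an engineer would, in place of code of your own. Each camera call takes 0.05 s, during which the arm holds its last target. There are 200 camera calls.

### The job

Take the cabinet's loose door out of its stand, bring it to the cabinet standing well open and lower it so that both its knuckles go fully down over the two upright pins. Then swing the door shut and turn the latch bar fully down across its front. Leave the other things on the desk where they are.

Things in the scene. Friction and masses are not known exactly. Their poses are not given: they have to be found in the camera images.
- cabinet: grey open-fronted specimen cabinet, 130 mm deep, 170 wide, 165 high, fixed. Origin on the desk under the middle of its front face; x points from the front into the cabinet, y to the left seen from the front, z up. Two 6 mm thick brackets with upright pins are on the left of the front, a latch on the right. A rubber strip 5 mm proud stops the shut door.
- pin_low (a point): foot of the lower upright pin, on its bracket's top; axes as the cabinet's, at (-14, 68, 45) mm in its frame. Pin 8 mm in diameter, 21.5 mm tall, the upper 8 mm tapering to a 3 mm tip.
- pin_high (a point): foot of the upper pin, an equal pin straight above the lower one, at (-14, 68, 125) mm in the cabinet's frame. So the door must come in sideways, its lower knuckle between the brackets, with the door raised about 25 mm above its hung height, and then go down on both pins together.
- door: loose grey lift-off door, 0.12 to 0.25 kg, both faces alike. Origin on the knuckles' axis at the lower one's underside, z up. Panel runs to -x: x -16 to -126, y -6 to 6, z -20 to 115 mm; centre of mass near x -67, z 47. Hung straight open its axes are the cabinet's; shut, its -x points along the cabinet's -y. It turns freely on the pins, stays where left and sags up to 3 degrees.
- knuckle_low (a point): centre of the lower knuckle's underside, same point as the door's origin. Knuckles are steel tubes, 20 mm outside, 11.5 mm inside diameter, 16 mm tall.
- knuckle_high (a point): centre of the upper knuckle's underside, in the door's frame (0, 0, 80) mm
- door_edge (a point): middle of the door's free edge, in the door's frame (-126, 0, 47.5) mm
- stand: low stand, fixed: dark base 110x76x8 mm with two pairs of upright lips, tops 53 mm over the desk, forming a 15 mm wide slot along its x. Origin under the middle of its base. At the start the door stands upright in the slot on the base, panel centred, knuckles at the stand's +x end.
- latch (a joint): angle of the latch bar, on a block 14 mm wide and 24 mm proud at the right of the cabinet's front; axis along the cabinet's x through y -74, z 110 mm. 0 = level, pointing left across the shut door (a stop); 1.57 = upright; more = leaning out to the right, up to 2.1. The bar lies 25 to 31 mm in front of the cabinet's front. It stays where left; about 1 N at its peg moves it.
- latch_peg (a point): middle of the round peg at the end of the latch bar, 42 mm from the pivot; 10 mm in diameter, spanning 31 to 61 mm in front of the cabinet's front. Moves with the bar.
- rock_fossil: bystander, leave it alone: pale lumpy rock sample 34x44x35 mm, origin under its middle
- rock_grey: bystander, leave it alone: flat grey rock sample 26x36x12 mm, origin under its middle
- slide_box: bystander, leave it alone: blue slide box with clear lid 156x80x59 mm, origin under its middle
- dropper_bottle: bystander, leave it alone: small white dropper bottle, dia 29, 69 tall mm, origin under its middle
- stain_bottle: bystander, leave it alone: amber reagent bottle with black cap, dia 44, 90 tall mm, origin under its middle
- loupe: bystander, leave it alone: folded pocket loupe 40x24x14 mm, origin under its middle
- phone_in_case: bystander, leave it alone: phone in a brown case 90x172x22 mm, origin under its middle
Mind the look-alikes: they are no part of the job. Of the things that look like the door, the largest one is meant.

How it is judged (in metres and radians):
On the way, in this order (a step that is already met when the one before it is completed fails the run):
1. The door hangs upright with both knuckles fully down on the two pins, standing open (horizontal distance between knuckle_low and pin_low below 0.005 m and horizontal distance between knuckle_high and pin_high below 0.005 m and z of knuckle_low in the frame of pin_low between -0.004 and 0.004 m and z of knuckle_high in the frame of pin_high below 0.004 m and angle between door's own z axis and vertical below 0.1 rad and x of door_edge in the frame of cabinet below -0.06 m), for 0.2 s.
2. The hung door is swung shut (horizontal distance between knuckle_low and pin_low below 0.005 m and horizontal distance between knuckle_high and pin_high below 0.005 m and z of knuckle_low in the frame of pin_low between -0.004 and 0.004 m and z of knuckle_high in the frame of pin_high below 0.004 m and angle between door's own z axis and vertical below 0.1 rad and x of door_edge in the frame of cabinet above -0.026 m and y of door_edge in the frame of cabinet below -0.03 m), for 0.2 s.
At the end, for the whole second after the job is handed in: The door hangs upright (within 0.1 rad) with both knuckles down on the pins (undersides within 4 mm of the brackets, axes within 5 mm of the pins); it is shut (free edge less than 26 mm in front of the cabinet's front) and at rest; the latch bar is level across it (within 0.12 rad) (all of step 2 and value of joint latch below 0.12 rad and linear speed of door below 0.02 m/s); the robot touches nothing.
It fails at once if A bystander is moved more than 30 mm (distance of any of rock_fossil, rock_grey, slide_box, dropper_bottle, stain_bottle, loupe, phone_in_case from where it was at the start of the episode above 0.03 m).
It fails at once if A bottle is tipped over (angle between any of dropper_bottle, stain_bottle's own z axis and vertical above 0.6 rad).
It also fails if it takes over 72 s, if anything falls off the work surface, if the arm or the gripper's body presses on something with over 40 N, if the wrist force passes 120 N, or if a joint passes its speed limit or range.

## Working session

There is one attempt and no reset: what is moved stays moved. The work goes in short steps, Python scripts to look and compute and a tool call to move; the robot and the scene stay as the last step left them, time stands still between calls to the robot, and variables do not carry over. Pictures are saved under pics/ and viewed, at most 10 in all, crops included, and the job is handed in when it is done.

Besides the shell and the picture viewer there is one more tool, called after "Call:" in YAML: its name, and indented under it one key for each argument. play_rows: Moves the arm, as the interface text tells. Its arguments: {"type":"object","properties":{"deltas":{"type":"array","items":{"type":"array","items":{"type":"number","minimum":-1,"maximum":1}}},"gripper":{"type":"number"}},"required":["deltas"]}

```bash
mkdir -p pics; cat > h.py <<'E'
from plant import *
import numpy as np, cv2
def cloud(name):
    im,d=snapshot(name); m=camera_model(name)
    v,u=np.mgrid[0:400,0:640]
    p=np.stack([(u-m["cx"])/m["fx"]*d,(v-m["cy"])/m["fy"]*d,d],-1)
    T=np.linalg.inv(np.array(m["world_to_cam"]))
    w=p@T[:3,:3].T+T[:3,3]; w[d<=0]=np.nan
    return im,d,w
E
python3 - <<'E'
from h import *
for n in("scene","top"):
    im,d,w=cloud(n); cv2.imwrite(f"pics/{n}0.png",im); np.savez(f"{n}0",im=im,d=d,w=w)
    m=camera_model(n);print(n,m["fx"],np.linalg.inv(np.array(m["world_to_cam"])).round(3))
print(get_obs())
E
```

```text
scene 468.52215583521786 [[ 0.875 -0.271  0.401 -0.145]
 [-0.484 -0.45   0.751 -1.302]
 [-0.023 -0.851 -0.525  0.994]
 [ 0.     0.     0.     1.   ]]
top 482.45833080310035 [[ 0.214 -0.928  0.305 -0.066]
 [-0.977 -0.203  0.069 -0.185]
 [-0.002 -0.313 -0.95   1.998]
 [ 0.     0.     0.     1.   ]]
{'clock': 0.1, 'joint_pos': array([ 8.80697311e+01,  2.05874024e+01,  6.40541181e-01, -1.66706167e-02,
       -7.01331502e+01, -1.65060797e+01]), 'qvel': array([-0.08727041, -0.06460783,  0.05165413, -0.01874986, -0.01045183,
        0.00563472]), 'tau': array([-1.25208488e-03, -5.84157479e+01,  2.93755299e+01,  7.01562569e+00,
        1.01411686e-02, -5.35088816e-05]), 'tool_pos': array([0.21337965, 0.63998791, 0.24473041]), 'orientation': array([ 1.79918833e+02, -7.70807889e-03, -1.84420194e+01]), 'force': array([ 0.28832298, -0.83340179,  0.21124579]), 'moment': array([-0.02677635,  0.01249816,  0.01862329]), 'gripper_force': 0.0, 'opening': 0.08746939317697078}
```

View pics/scene0.png

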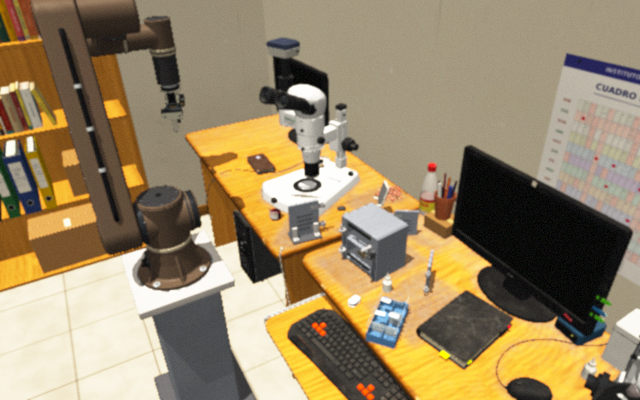

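View pics/top0.png

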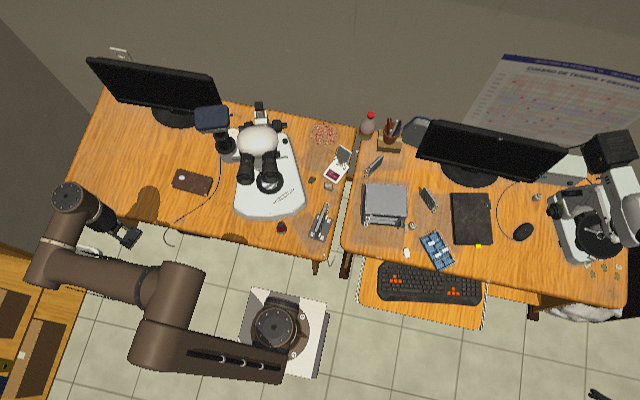

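The scene view shows the cabinet at (373,240) and a grey door in a stand at (304,222). The top view shows the cabinet at (384,203), and grey plates at (322,222), (373,165) and (428,197). Door candidates, by scene pixel, are (304,222), (405,220) behind the cabinet, and (430,270) to its right. I'll check them in one close crop.

```bash
python3 - <<'E'
import numpy as np,cv2
a=np.load("scene0.npz");b=np.load("top0.npz")
c1=cv2.resize(a["im"][170:310,260:460],None,fx=4,fy=4,interpolation=cv2.INTER_CUBIC)[:, :800]
c2=cv2.resize(b["im"][140:260,290:450],None,fx=5,fy=5,interpolation=cv2.INTER_CUBIC)
cv2.imwrite("pics/c1.png",c1);cv2.imwrite("pics/c2.png",c2)
for n,A,pts in(("s",a,[(304,215),(310,232),(360,235),(375,215),(405,220),(430,270),(387,283),(354,300)]),("t",b,[(322,222),(325,212),(318,232),(385,195),(373,165),(428,197)])):
    for u,v in pts: print(n,u,v,A["w"][v,u].round(3))
E
```

```text
s 304 215 [ 0.448 -0.075  0.096]
s 310 232 [ 0.467 -0.078  0.018]
s 360 235 [ 0.554 -0.268  0.091]
s 375 215 [ 0.596 -0.288  0.166]
s 405 220 [ 0.76  -0.242  0.064]
s 430 270 [ 0.642 -0.512  0.083]
s 387 283 [ 0.531 -0.454  0.038]
s 354 300 [ 0.42  -0.445  0.014]
t 322 222 [ 0.458 -0.072  0.066]
t 325 212 [ 0.489 -0.077  0.113]
t 318 232 [ 0.412 -0.065  0.069]
t 385 195 [ 0.597 -0.301  0.156]
t 373 165 [ 0.742 -0.232  0.095]
t 428 197 [ 0.659 -0.485  0.07 ]
```

View pics/c1.png

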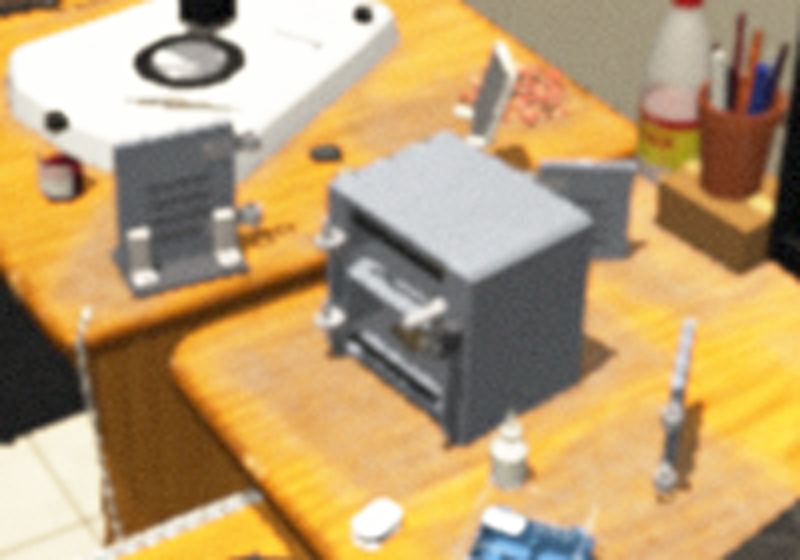

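View pics/c2.png

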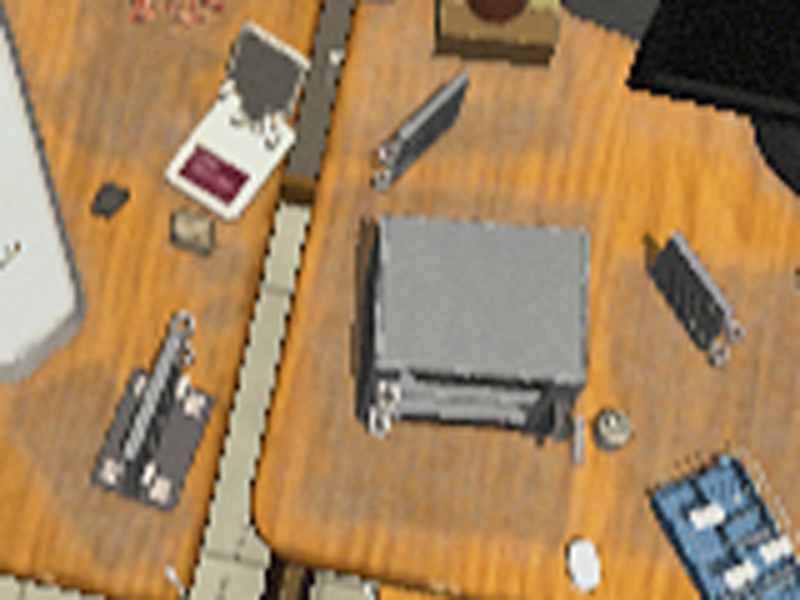

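The crops show the real door upright in its low stand at c1 (180,200) / c2 (160,390). Its knuckles are at the far end, c2 (182,320)–(188,355). The loose plates without a stand are the look-alikes: c2 (425,130) and c2 (695,300). The hinge pins are at c2 (385,395), and the latch is at c2 (560,420) with its peg raised.

```bash
cat > meas.py <<'E'
from h import *
import sys
def rect(P): 
    (c,s,a)=cv2.minAreaRect((P*1000).astype(np.float32)); return np.round(c,1),np.round(s,1),round(a,2)
def sel(w,x0,x1,y0,y1,z0,z1):
    m=(w[...,0]>x0)&(w[...,0]<x1)&(w[...,1]>y0)&(w[...,1]<y1)&(w[...,2]>z0)&(w[...,2]<z1); return m
def rays(n,uv,z):
    m=camera_model(n);T=np.linalg.inv(np.array(m["world_to_cam"]));uv=np.atleast_2d(uv).astype(float)
    d=np.c_[(uv[:,0]-m["cx"])/m["fx"],(uv[:,1]-m["cy"])/m["fy"],np.ones(len(uv))]@T[:3,:3].T
    return (T[:3,3]+d*((z-T[2,3])/d[:,2])[:,None])[:,:2]
def face(n,w,box,z):
    m=sel(w,*box).astype(np.uint8); k,l,st,_=cv2.connectedComponentsWithStats(m); i=1+np.argmax(st[1:,4])
    v,u=np.nonzero(l==i); return rect(rays(n,np.c_[u,v],z)), len(u), np.nanmean(w[l==i],0).round(4)
E
python3 - <<'E'
from meas import *
for n in("scene","top"):
    w=np.load(n+"0.npz")["w"]
    print(n,"cabtop",face(n,w,(.45,.75,-.45,-.18,.155,.18),.165))
    print(n,"doortop",face(n,w,(.35,.6,-.13,-.02,.132,.155),.143))
    m=sel(w,.35,.6,-.13,-.02,.065,.15); P=w[m]
    l=cv2.fitLine(P[:,:2].astype(np.float32),cv2.DIST_HUBER,0,.01,.01).ravel();print("doorline",l,np.degrees(np.arctan2(l[1],l[0])),len(P))
    t=P[:,:2]@l[:2];print("extent",[(np.percentile(t,q)*l[:2]+(l[2:]-l[2:]@l[:2]*l[:2])).round(4) for q in(0,2,98,100)])
    # desk
    print("desk z",np.nanmedian(w[sel(w,.4,.5,-.35,-.2,-.02,.02)][:,2]),np.nanmedian(w[sel(w,.55,.62,-.08,-.03,-.02,.02)][:,2]))
    # things in front of cabinet
    m=sel(w,.4,.57,-.42,-.2,.03,.16);v,u=np.nonzero(m)
    im=np.load(n+"0.npz")["im"]
    br=m&(im.min(2)>150);k,L,st,c=cv2.connectedComponentsWithStats(br.astype(np.uint8))
    for i in range(1,k):
        if st[i,4]>2: print(" bright",c[i].round(1),st[i,4],np.nanmedian(w[L==i],0).round(3))
E
```

```text
scene cabtop ((array([ 573. , -314.6]), array([145.3, 181.3]), 7.83), 1416, array([ 0.5757, -0.3157,  0.1641]))
scene doortop ((array([446.6, -73.4]), array([ 27.4, 111.7]), 81.91), 127, array([ 0.4492, -0.0687,  0.1399]))
doorline [ 0.9905355  -0.13725686  0.45215842 -0.07008915] -7.889143 656
extent [array([ 0.3951, -0.0622]), array([ 0.3959, -0.0623]), array([ 0.5194, -0.0794]), array([ 0.5299, -0.0809])]
desk z -0.00026510174139099396 0.000316165301328164
 bright [342.3 229.3] 24 [ 0.495 -0.253  0.126]
 bright [359.  243.3] 134 [ 0.521 -0.309  0.091]
 bright [342.1 249.2] 27 [ 0.495 -0.253  0.045]
top cabtop ((array([ 575.5, -307.2]), array([138.4, 170.2]), 7.63), 1309, array([ 0.5777, -0.3074,  0.1642]))
top doortop ((array([450.4, -65.9]), array([ 12.7, 112.6]), 81.38), 85, array([ 0.4515, -0.0656,  0.1414]))
doorline [ 0.9891447  -0.14694472  0.44213772 -0.06695061] -8.449909 153
extent [array([ 0.3947, -0.0599]), array([ 0.3953, -0.06  ]), array([ 0.5276, -0.0797]), array([ 0.5297, -0.08  ])]
desk z -0.0001976489535856496 -0.0007911556088484595
 bright [371.  207.7] 22 [ 0.532 -0.256  0.159]
 bright [385.  204.2] 5 [ 0.559 -0.307  0.158]
 bright [378.5 211.5] 4 [ 0.523 -0.287  0.16 ]
 bright [371.5 212.2] 4 [ 0.515 -0.261  0.158]
 bright [394.8 212.8] 4 [ 0.531 -0.351  0.159]
 bright [368.9 219.3] 26 [ 0.499 -0.257  0.093]
 bright [366. 217.] 3 [ 0.5   -0.244  0.127]
 bright [382. 218.] 11 [ 0.519 -0.31   0.091]
 bright [393. 219.] 7 [ 0.524 -0.354  0.092]
 bright [364. 224.] 5 [ 0.495 -0.245  0.044]
 bright [405.4 226.3] 9 [ 0.487 -0.403  0.155]
```

```bash
python3 - <<'E'
from meas import *
def ln(P):
    l=cv2.fitLine(P.astype(np.float32),cv2.DIST_HUBER,0,.001,.001).ravel();return l,np.degrees(np.arctan2(l[1],l[0])).round(2)
for n in("scene","top"):
    w=np.load(n+"0.npz")["w"];im=np.load(n+"0.npz")["im"]
    for z0 in(.158,.162):
        m=sel(w,.45,.75,-.45,-.18,z0,.175).astype(np.uint8)
        m=cv2.morphologyEx(m,cv2.MORPH_OPEN,np.ones((7,7),np.uint8))
        v,u=np.nonzero(m);P=rays(n,np.c_[u,v],.165)
        print(n,"cab",rect(P),P.mean(0).round(4),len(u), "ang pca",ln(P)[1])
    m=sel(w,.5,.68,-.43,-.36,.03,.15);P=w[m]
    if n=="scene":
        l,a=ln(P[:,:2]);print("right face",l,a,len(P))
    yaw=np.radians(7.7);F=np.array([.511,-.316])
    R=np.array([[np.cos(yaw),-np.sin(yaw)],[np.sin(yaw),np.cos(yaw)]])
    L=w.copy();L[...,:2]=(w[...,:2]-F)@R
    m=sel(L,-.09,-.02,-.14,-.03,.09,.19);v,u=np.nonzero(m)
    print("latch pts",len(u)); 
    for i in range(0,len(u),max(1,len(u)//25)): print((u[i],v[i]),(L[v[i],u[i]]*1000).round(0),im[v[i],u[i]])
    m=sel(L,-.04,-.004,.05,.095,.03,.16);v,u=np.nonzero(m)
    print("pin pts",len(u))
    for z0,z1 in((.046,.07),(.126,.15)):
        q=L[sel(L,-.03,-.004,.055,.08,z0,z1)]; print(z0,len(q),(np.median(q,0)*1000).round(1) if len(q) else 0)
    print(((L[v,u]*1000).round(0).astype(int).tolist())[:40])
E
```

```text
scene cab (array([ 578.2, -311.3]), array([134. , 175.3]), 7.73) [ 0.5782 -0.3144] 1242 ang pca -82.91
scene cab (array([ 610.8, -307.6]), array([ 43.2, 141.5]), 2.35) [ 0.6117 -0.3118] 175 ang pca -88.29
right face [ 0.9939892   0.10947777  0.58018523 -0.39174142] 6.29 1095
latch pts 81
(np.int64(367), np.int64(246)) [-31. -80. 157.] [200 202 206]
(np.int64(370), np.int64(246)) [-23. -84. 155.] [206 213 221]
(np.int64(366), np.int64(247)) [-36. -81. 156.] [216 222 227]
(np.int64(369), np.int64(247)) [-26. -84. 153.] [216 220 227]
(np.int64(363), np.int64(248)) [-43. -76. 153.] [229 229 232]
(np.int64(366), np.int64(248)) [-38. -83. 154.] [222 227 232]
(np.int64(369), np.int64(248)) [-31. -89. 155.] [156 162 167]
(np.int64(362), np.int64(249)) [-54. -85. 160.] [222 227 233]
(np.int64(365), np.int64(249)) [-43. -85. 154.] [209 214 221]
(np.int64(368), np.int64(249)) [-32. -86. 149.] [127 127 135]
(np.int64(360), np.int64(250)) [-55. -77. 151.] [132 138 141]
(np.int64(363), np.int64(250)) [-51. -85. 154.] [199 206 212]
(np.int64(366), np.int64(250)) [-39. -85. 149.] [158 164 163]
(np.i
[... 1174 characters left out ...]
 [-18, 67, 127], [-14, 67, 125], [-11, 66, 124], [-9, 63, 125], [-8, 60, 126], [-4, 59, 125], [-17, 68, 122], [-15, 66, 122], [-13, 63, 122], [-11, 61, 123], [-7, 61, 121], [-16, 64, 119], [-17, 58, 124], [-14, 57, 123], [-10, 67, 67], [-9, 69, 61], [-14, 68, 60], [-13, 63, 63], [-7, 66, 58], [-12, 69, 55], [-11, 66, 56], [-6, 67, 53], [-17, 63, 56]]
top cab (array([ 590.9, -287.9]), array([36.9, 97.9]), 55.22) [ 0.5901 -0.2866] 105 ang pca -33.7<stdin>:10: RuntimeWarning: Mean of empty slice.
  ret = um.true_divide(
Traceback (most recent call last):
cv2.error: OpenCV(4.12.0) /io/opencv/modules/imgproc/src/linefit.cpp:50: error: (-215:Assertion failed) count > 0 in function 'fitLine2D_wods'
```

```bash
python3 - <<'E'
from meas import *
W=[np.load(n+"0.npz")["w"].reshape(-1,3) for n in("scene","top")]
for y in np.arange(-.1,.55,.05):
    print(round(y,2),[[ (lambda q: round(float(np.percentile(q[:,2],99)),2) if len(q)>3 else None)(w[(w[:,0]>x)&(w[:,0]<x+.05)&(w[:,1]>y)&(w[:,1]<y+.05)]) for x in np.arange(.3,.65,.05)] for w in W])
E
```

```text
-0.1 [[0.0, 0.13, 0.14, 0.14, 0.14, 0.0, 0.03], [0.01, 0.14, 0.15, 0.15, 0.14, 0.01, 0.04]]
-0.05 [[0.0, 0.01, 0.01, None, 0.0, 0.01, 0.03], [0.01, 0.01, 0.05, 0.02, 0.01, 0.01, 0.03]]
0.0 [[0.0, 0.0, 0.0, None, None, 0.04, 0.03], [0.01, 0.01, 0.01, 0.03, 0.05, 0.05, 0.02]]
0.05 [[0.0, 0.08, 0.09, 0.47, 0.46, 0.05, 0.05], [0.01, 0.09, 0.09, 0.47, 0.3, 0.05, 0.05]]
0.1 [[0.0, 0.04, 0.09, 0.48, 0.47, 0.44, 0.44], [0.01, 0.03, 0.09, 0.48, 0.47, 0.44, 0.44]]
0.15 [[0.0, 0.0, 0.44, 0.47, 0.45, 0.45, 0.45], [0.01, 0.01, 0.44, 0.48, 0.45, 0.45, 0.46]]
0.2 [[0.0, 0.0, 0.46, 0.48, 0.45, 0.45, 0.45], [0.01, 0.01, 0.46, 0.48, 0.46, 0.45, 0.45]]
0.25 [[0.01, 0.01, 0.04, 0.05, 0.05, 0.59, 0.59], [0.01, 0.01, 0.05, 0.05, 0.05, 0.6, 0.6]]
0.3 [[0.0, 0.01, 0.04, 0.04, 0.59, 0.59, 0.59], [0.01, 0.01, 0.03, 0.05, 0.59, 0.6, 0.6]]
0.35 [[0.01, 0.01, 0.0, 0.01, 0.59, 0.59, 0.59], [0.01, 0.01, 0.01, 0.01, 0.59, 0.6, 0.6]]
0.4 [[0.0, 0.01, 0.04, 0.03, 0.03, 0.02, 0.01], [0.01, 0.01, 0.04, 0.04, 0.03, 0.02, 0.01]]
0.45 [[0.01, 0.03, 0.04, 0.02, 0.03, 0.02, 0.0], [0.01, 0.04, 0.04, 0.03, 0.03, 0.03, 0.01]]
0.5 [[0.01, 0.03, 0.0, 0.02, 0.03, 0.02, 0.01], [0.01, 0.03, 0.01, 0.03, 0.03, 0.03, 0.01]]
```

Call:
play_rows:
  deltas:
    - [0,0,0.06,0,0,0]
    - [0,0,0.06,0,0,0]
    - [0,0,0.06,0,0,0]
    - [0,0,0.06,0,0,0]
    - [0,0,0.06,0,0,0]
    - [0,0,0.06,0,0,0]
    - [0,0,0.06,0,0,0]
  gripper: 1

```text
clock: 0.8
tool_pos: [0.2134, 0.6395, 0.5836]
orientation: [-180.0, 0.0, -18.4]
force: [0.0, 2.4, 1.4]
opening: 0.0879
gripper_force: 0.0
```

Call:
play_rows:
  deltas:
    - [0.019,-0.053,0,0,0,0]
    - [0.019,-0.053,0,0,0,0]
    - [0.019,-0.053,0,0,0,0]
    - [0.019,-0.053,0,0,0,0]
    - [0.019,-0.053,0,0,0,0]
    - [0.019,-0.053,0,0,0,0]
    - [0.019,-0.053,0,0,0,0]
    - [0.019,-0.053,0,0,0,0]

```text
clock: 1.6
tool_pos: [0.3351, 0.2991, 0.5815]
orientation: [-180.0, 0.0, -18.4]
force: [1.5, 0.4, 0.3]
opening: 0.0876
gripper_force: 0.0
```

Next to (0.45, -0.066), turning +10°.

Call:
play_rows:
  deltas:
    - [0.018,-0.05,0,0,0,0]
    - [0.018,-0.05,0,0,0,0]
    - [0.018,-0.05,0,0,0,0]
    - [0.018,-0.05,0,0,0,0.014]
    - [0.018,-0.05,0,0,0,0.014]
    - [0.018,-0.05,0,0,0,0.014]
    - [0.018,-0.05,0,0,0,0.014]
    - [0.018,-0.05,0,0,0,0]
    - [0,-0.056,0,0,0,0]
    - [0,0,0,0,0,0]

```text
clock: 2.6
tool_pos: [0.4501, -0.0678, 0.5812]
orientation: [179.9, 0.1, -8.7]
force: [0.2, 0.5, -0.4]
opening: 0.088
gripper_force: 0.0
```

Call:
play_rows:
  deltas:
    - [0,0,-0.062,0,0,0]
    - [0,0,-0.062,0,0,0]
    - [0,0,-0.062,0,0,0]
    - [0,0,-0.062,0,0,0]
    - [0,0,-0.062,0,0,0]
    - [0,0,-0.062,0,0,0]
    - [0,0,-0.062,0,0,0]
    - [0,0,-0.062,0,0,0]
    - [0,0,-0.05,0,0,0]
    - [0,0,-0.026,0,0,0]

```text
clock: 3.6
tool_pos: [0.4479, -0.0638, 0.1206]
orientation: [179.9, 0.3, -8.4]
force: [0.6, -0.0, 0.6]
opening: 0.0879
gripper_force: 0.0
```

Call:
play_rows:
  deltas:
    - [0,0,0,0,0,0]
    - [0,0,0,0,0,0]
    - [0,0,0,0,0,0]
    - [0,0,0,0,0,0]
    - [0,0,0,0,0,0]
    - [0,0,0,0,0,0]
    - [0,0,0,0,0,0]
    - [0,0,0,0,0,0]
    - [0,0,0,0,0,0]
    - [0,0,0,0,0,0]
  gripper: -1

```text
clock: 4.6
tool_pos: [0.4503, -0.0637, 0.1239]
orientation: [180.0, 0.0, -8.4]
force: [-0.1, -0.0, -0.1]
opening: 0.0133
gripper_force: 0.0
```

Call:
play_rows:
  deltas:
    - [0,0,0,0,0,0]
    - [0,0,0,0,0,0]
    - [0,0,0,0,0,0]

```text
clock: 4.9
tool_pos: [0.4502, -0.0637, 0.1239]
orientation: [180.0, 0.0, -8.4]
force: [-0.4, 0.0, -0.9]
opening: 0.0121
gripper_force: 30.0
```

Call:
play_rows:
  deltas:
    - [0,0,0.02,0,0,0]
    - [0,0,0.05,0,0,0]
    - [0,0,0.05,0,0,0]
    - [0,0,0.05,0,0,0]
    - [0,0,0.03,0,0,0]
    - [0,0,0,0,0,0]

```text
clock: 5.5
tool_pos: [0.4519, -0.0635, 0.2875]
orientation: [-179.9, -0.4, -8.3]
force: [0.4, 1.3, -2.0]
opening: 0.0121
gripper_force: 30.0
```

Call:
play_rows:
  deltas:
    - [-0.015,-0.042,0,0,0,0.0146]
    - [-0.015,-0.042,0,0,0,0.0146]
    - [-0.015,-0.042,0,0,0,0.0146]
    - [-0.015,-0.042,0,0,0,0.0146]
    - [-0.015,-0.042,0,0,0,0.0146]
    - [-0.014,-0.042,0,0,0,0.0146]
    - [0,0,-0.047,0,0,0]
    - [0,0,-0.047,0,0,0]
    - [0,0,-0.047,0,0,0]
    - [0,0,0,0,0,0]

```text
clock: 6.5
tool_pos: [0.375, -0.2641, 0.166]
orientation: [-179.7, 0.5, 7.3]
force: [-0.8, 0.0, -2.1]
opening: 0.012
gripper_force: 30.0
```

Call:
play_rows:
  deltas:
    - [0,0,0,0,0,0]
    - [0,0,0,0,0,0]
    - [0,0,0,0,0,0]

```text
clock: 6.8
tool_pos: [0.3803, -0.2655, 0.1729]
orientation: [179.9, -0.2, 7.4]
force: [-0.4, 0.1, -2.3]
opening: 0.0121
gripper_force: 30.0
```

```bash
python3 - <<'E'
from meas import *
o=get_obs();print(o["tool_pos"].round(4),o["orientation"].round(2),o["joint_pos"].round(1))
C=[]
for n in("scene","top"):
    im,d,w=cloud(n); np.savez(f"{n}1",im=im,d=d,w=w)
    m=camera_model(n)
    def px(p):
        c=np.array(m["world_to_cam"])@np.r_[p,1]; return (c[:2]/c[2]*[m["fx"],m["fy"]]+[m["cx"],m["cy"]]).round(1)
    u,v=px([.46,-.258,.11]).astype(int); print(n,"centre",u,v)
    c=cv2.resize(im[v-32:v+32,u-40:u+40],None,fx=9,fy=9,interpolation=cv2.INTER_CUBIC);C.append(c)
    for nm,p in dict(pl=[.491,-.2515,.045],plt=[.491,-.2515,.0665],ph=[.491,-.2515,.125],pht=[.491,-.2515,.1465]).items(): print(nm,px(p))
    # door face normal / line
    P=w[sel(w,.32,.49,-.31,-.22,.07,.19)]
cv2.imwrite("pics/k1.png",C[0]);cv2.imwrite("pics/k2.png",C[1])
E
```

```text
[ 0.3803 -0.2655  0.1729] [ 1.7993e+02 -1.7000e-01  7.4400e+00] [-10.5   4.  -31.2   0.  -54.7 107.9]
scene centre 333 237
pl [340.8 249.6]
plt [340.8 244.4]
ph [340.8 229.7]
pht [340.8 224.2]
top centre 367 228
pl [365.6 224.7]
plt [366.1 223.3]
ph [367.3 219.5]
pht [367.8 218. ]
```

View pics/k1.png

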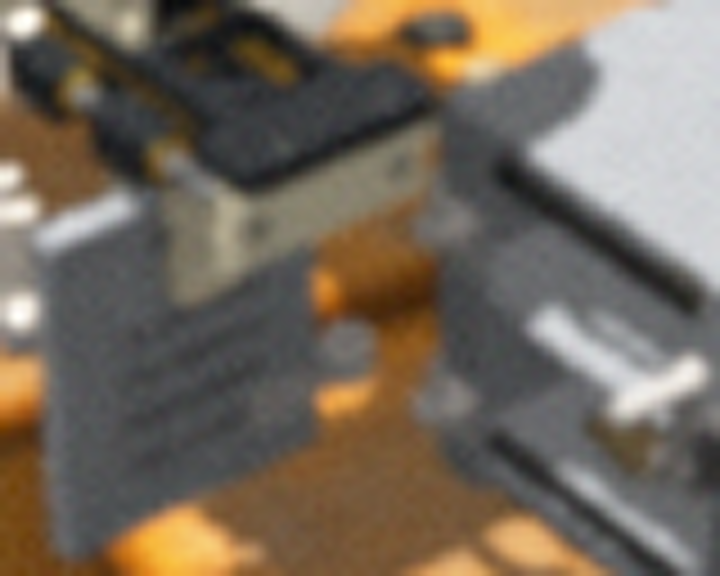

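View pics/k2.png

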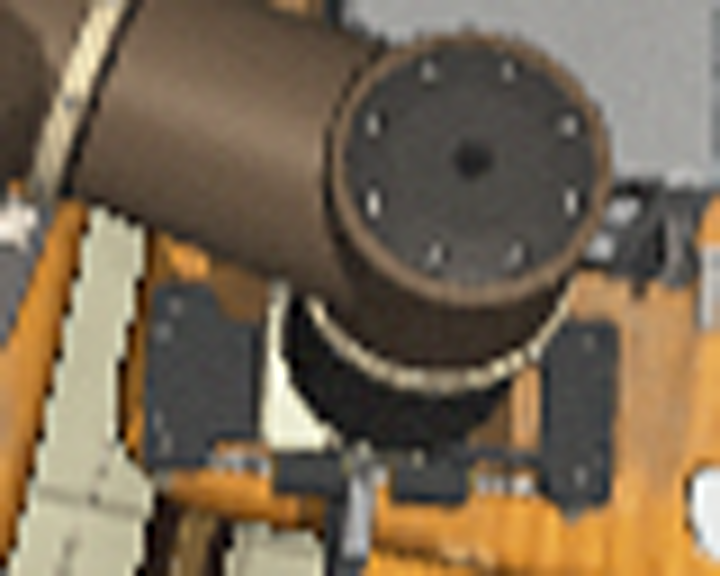

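k1 shows the lower knuckle at crop (348,350), px (332,244). The two pins are at crop (447,215) and (447,395), px ≈ (342.7,229) and (342.7,249). In k2 the arm hides the hinge, so the scene camera has to do the fit.

```bash
python3 - <<'E'
from meas import *
a=np.load("scene0.npz");b=np.load("scene1.npz")
ga=a["im"].mean(2).astype(int);gb=b["im"].mean(2).astype(int)
print("pins u336-350");
for v in range(221,257): print(v,ga[v,334:352],gb[v,334:352])
print("knuckle u322-342")
for v in range(234,254): print(v,gb[v,322:342])
m=camera_model("scene")
def px(p):
    c=np.array(m["world_to_cam"])@np.r_[p,1]; return (c[:2]/c[2]*[m["fx"],m["fy"]]+[m["cx"],m["cy"]]).round(1)
for z in(.077,.093): print("pred knuckle",px([.4507,-.2563,z]))
print("d/dx,dy",px([.501,-.2515,.125])-px([.491,-.2515,.125]),px([.491,-.2415,.125])-px([.491,-.2515,.125]))
E
```

```text
pins u336-350
221 [171 171 168 170 169 168 168 148 125 107 101  99  93  90 101 124 162 193] [ 91 107 113 117 116 120 103  86  72  69  69  71  71  73  71  73  88 123]
222 [173 173 174 174 175 174 174 156 123 109 104 102  90  81  70  78 113 146] [117 119 114 103 106 109  99  84  71  67  66  69  72  67  58  56  74 112]
223 [167 172 173 173 178 178 179 170 131 110 101 101  92  72  57  51  66  91] [124 119 106  94 106 110 102  91  79  70  71  73  71  60  42  38  51  86]
224 [167 170 173 177 177 179 187 181 136 105 104 104  92  72  47  37  40  60] [123 119 104 104 109 114 106  98  81  72  71  71  70  58  37  24  35  55]
225 [163 170 173 176 180 182 184 169 137 111 111 105  95  77  55  36  30  39] [127 125 117 117 119 116 104 100  89  74  73  71  73  67  49  30  29  38]
226 [165 172 177 180 179 179 171 155 139 138 124 112  98  84  69  52  42  36] [122 124 122 116 114 106  98 104  94  80  77  70  77  75  66  57  40  37]
227 [166 174 176 178 176 176 163 152 155 181 169 140 103  81  77  67  59  45] [120 116 110 107  97  98  96 103 107 106  93  86  78  73  75  67  57  46]
228 [171 177 170 173 1
[... 5315 characters left out ...]
5 101 103 106 103  97  88  85  88  88
  93  98]
247 [ 86  84  92  91  92  89  98 108 116 121 126 129 119  98  92  90  89  91
  95 105]
248 [ 87  88  91  92  97  95 122 136 150 156 150 142 113  94  89  91 102 102
 105 105]
249 [ 92  89  91  94  88 100 135 155 155 157 146 127 102  93  89  92  96 116
 112 112]
250 [ 87  91  88  83  85  87 118 144 135 127 119 100  90  92  88  88  96 109
 116 113]
251 [ 94  86  88  87  76  82  91 108 106  96  98  90  89  84  83  85  87 101
 106 107]
252 [83 81 79 76 76 78 88 91 93 88 85 88 81 81 84 85 84 86 92 89]
253 [83 76 74 76 78 78 82 88 84 84 85 83 85 82 86 83 82 90 89 86]
pred knuckle [330.8 246.4]
pred knuckle [330.8 242.4]
d/dx,dy [ 2.7 -0.9] [-1.6 -1.5]
```

Call:
play_rows:
  deltas:
    - [0.017,0.002,0,0,0,0]
    - [0.017,0.003,0,0,0,0]
    - [0.017,0.003,0,0,0,0]
    - [0,0,0,0,0,0]
    - [0,0,0,0,0,0]
    - [0,0,0,0,0,0]

```text
clock: 7.5
tool_pos: [0.4197, -0.2587, 0.1709]
orientation: [-180.0, 0.0, 7.4]
force: [0.6, -0.5, -1.1]
opening: 0.0117
gripper_force: 30.0
```

Call:
play_rows:
  deltas:
    - [0,0,-0.006,0,0,0]
    - [0,0,-0.006,0,0,0]
    - [0,0,-0.004,0,0,0]
    - [0,0,-0.004,0,0,0]
    - [0,0,0,0,0,0]
    - [0,0,0,0,0,0]

```text
clock: 8.1
tool_pos: [0.4199, -0.2589, 0.1551]
orientation: [180.0, 0.0, 7.4]
force: [0.2, 0.1, -2.4]
opening: 0.0116
gripper_force: 30.0
```

Call:
play_rows:
  deltas:
    - [0,0,-0.004,0,0,0]
    - [0,0,-0.003,0,0,0]
    - [0,0,0,0,0,0]
    - [0,0,0,0,0,0]

```text
clock: 8.5
tool_pos: [0.4199, -0.2589, 0.1495]
orientation: [180.0, 0.0, 7.4]
force: [-0.1, -0.2, -1.8]
opening: 0.012
gripper_force: 30.0
```

```bash
python3 - <<'E'
from meas import *
o=get_obs();print(o["tool_pos"].round(4),o["force"],o["moment"])
im,d,w=cloud("scene");np.savez("scene2",im=im,d=d,w=w)
cv2.imwrite("pics/k3.png",cv2.resize(im[210:265,300:370],None,fx=10,fy=10,interpolation=cv2.INTER_CUBIC))
E
```

```text
[ 0.4199 -0.2589  0.1495] [-0.09302398 -0.15728727 -1.81954554] [-0.11339419 -0.1022586   0.04092458]
```

View pics/k3.png

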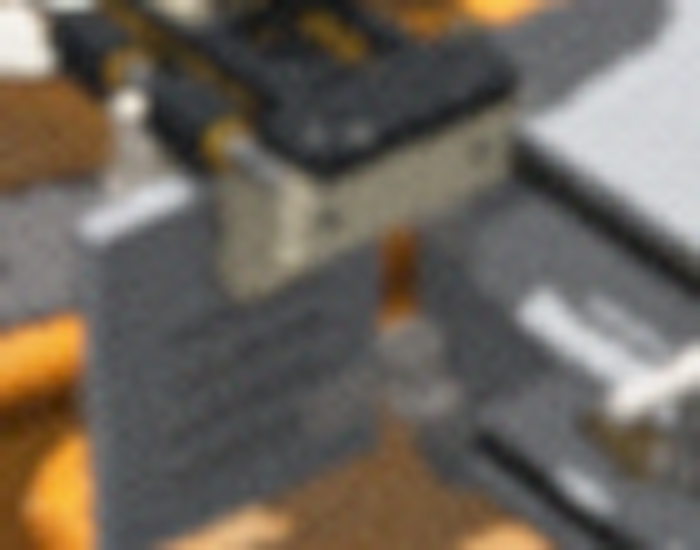

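k3 shows the lower knuckle at crop (410,355), right above its bracket at (425,395), with no contact force. I'll keep going down.

Call:
play_rows:
  deltas:
    - [0,0,-0.003,0,0,0]
    - [0,0,-0.003,0,0,0]
    - [0,0,-0.002,0,0,0]
    - [0,0,0,0,0,0]
    - [0,0,0,0,0,0]

```text
clock: 9.05
tool_pos: [0.4199, -0.2589, 0.1431]
orientation: [180.0, 0.0, 7.4]
force: [0.3, -0.2, -1.8]
opening: 0.0117
gripper_force: 30.0
```

Call:
play_rows:
  deltas:
    - [0,0,-0.001,0,0,0]
    - [0,0,-0.001,0,0,0]
    - [0,0,0,0,0,0]
    - [0,0,0,0,0,0]

```text
clock: 9.45
tool_pos: [0.4199, -0.2589, 0.1415]
orientation: [180.0, 0.0, 7.4]
force: [1.1, -1.2, -2.4]
opening: 0.0118
gripper_force: 30.0
```

Call:
play_rows:
  deltas:
    - [0,0,-0.001,0,0,0]
    - [0,0.003,0,0,0,0]
    - [0,0.002,0,0,0,0]
    - [0,0,0,0,0,0]
    - [0,0,0,0,0,0]

```text
clock: 9.95
tool_pos: [0.4203, -0.2558, 0.1411]
orientation: [179.9, -0.0, 7.4]
force: [0.5, -8.2, -4.1]
opening: 0.0122
gripper_force: 30.4
```

Call:
play_rows:
  deltas:
    - [0,-0.003,0,0,0,0]
    - [0,-0.002,0,0,0,0]
    - [0,0,0,0,0,0]
    - [0,0,0,0,0,0]

```text
clock: 10.35
tool_pos: [0.4199, -0.2588, 0.1408]
orientation: [-180.0, -0.0, 7.4]
force: [0.7, -0.8, -1.2]
opening: 0.0119
gripper_force: 30.0
```

Pushed sideways, the door reacts with 8 N, so the pins are engaged. Releasing now.

Call:
play_rows:
  deltas:
    - [0,0,0,0,0,0]
    - [0,0,0,0,0,0]
    - [0,0,0,0,0,0]
    - [0,0,0,0,0,0]
    - [0,0,0,0,0,0]
    - [0,0,0,0,0,0]
    - [0,0,0,0,0,0]
    - [0,0,0,0,0,0]
  gripper: 1

```text
clock: 11.15
tool_pos: [0.4199, -0.2589, 0.1408]
orientation: [180.0, -0.0, 7.4]
force: [0.0, 1.0, -0.8]
opening: 0.0704
gripper_force: 0.0
```

Call:
play_rows:
  deltas:
    - [0,0,0.03,0,0,0]
    - [0,0,0.05,0,0,0]
    - [0,0,0.05,0,0,0]
    - [0,0,0.05,0,0,0]
    - [0,0.05,0,0,0,0]
    - [0,0.05,0,0,0,0]
    - [0,0,0,0,0,0]

```text
clock: 11.85
tool_pos: [0.4198, -0.176, 0.2854]
orientation: [-180.0, -0.1, 7.6]
force: [0.2, 0.3, -0.6]
opening: 0.0874
gripper_force: 0.0
```

```bash
python3 - <<'E'
from meas import *
o=get_obs();print(o["tool_pos"].round(4),o["opening"])
im,d,w=cloud("scene");np.savez("scene3",im=im,d=d,w=w)
cv2.imwrite("pics/k4.png",cv2.resize(im[200:275,300:390],None,fx=8,fy=8,interpolation=cv2.INTER_CUBIC))
P=w[sel(w,.33,.47,-.32,-.23,.05,.165)]
l=cv2.fitLine(P[:,:2].astype(np.float32),cv2.DIST_HUBER,0,.01,.01).ravel();print("doorline",l,np.degrees(np.arctan2(l[1],l[0])),len(P),P.max(0),P.min(0))
E
```

```text
[ 0.4198 -0.176   0.2854] 0.08744348817982166
doorline [ 0.99404603  0.10896105  0.3964072  -0.2661448 ] 6.255428 838 [ 0.46990351 -0.24983317  0.16208341] [ 0.36383782 -0.27339763  0.05034477]
```

View pics/k4.png

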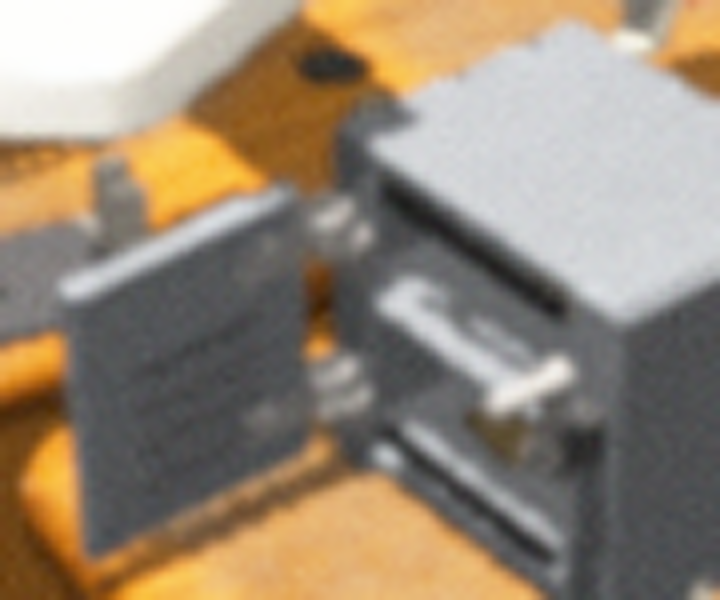

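k4 shows both knuckles seated on their brackets at crop (340,215) and (340,385), with the door open. Next: close the jaws and take up a place to the left of the door.

Call:
play_rows:
  deltas:
    - [-0.0366,-0.002,0,0,0,0]
    - [0,-0.05,0,0,0,0]
    - [0,0,0,0,0,0]
    - [0,0,0,0,0,0]
    - [0,0,0,0,0,0]
    - [0,0,0,0,0,0]
    - [0,0,-0.05,0,0,0]
    - [0,0,-0.06,0,0,0]
    - [0,0,-0.06,0,0,0]
    - [0,0,0,0,0,0]
  gripper: -1

```text
clock: 12.9
tool_pos: [0.3866, -0.2192, 0.1439]
orientation: [-179.8, 0.6, 7.4]
force: [-0.9, -0.7, 0.7]
opening: 0.0131
gripper_force: 0.0
```

Call:
play_rows:
  deltas:
    - [0.001,-0.007,0,0,0,0]
    - [0.001,-0.007,0,0,0,0]
    - [0.001,-0.008,0,0,0,0]
    - [0.002,-0.009,0,0,0,0]
    - [0.002,-0.009,0,0,0,0]
    - [0.001,-0.009,0,0,0,0]
    - [0.004,-0.009,0,0,0,0]
    - [0.004,-0.008,0,0,0,0]
    - [0.004,-0.008,0,0,0,0]
    - [0,0,0,0,0,0]

```text
clock: 13.9
tool_pos: [0.4071, -0.2804, 0.1486]
orientation: [180.0, 0.0, 7.4]
force: [-0.2, -0.0, 1.1]
opening: 0.0006
gripper_force: 0.0
```

Call:
play_rows:
  deltas:
    - [0.006,-0.007,0,0,0,0]
    - [0.006,-0.007,0,0,0,0]
    - [0.006,-0.006,0,0,0,0]
    - [0.008,-0.005,0,0,0,0]
    - [0.008,-0.005,0,0,0,0]
    - [0.007,-0.005,0,0,0,0]
    - [0.009,-0.003,0,0,0,0]
    - [0.009,-0.003,0,0,0,0]
    - [0.008,-0.002,0,0,0,0]
    - [0,0,0,0,0,0]

```text
clock: 14.9
tool_pos: [0.4611, -0.3143, 0.1486]
orientation: [180.0, -0.0, 7.4]
force: [0.6, -0.8, 0.6]
opening: 0.0004
gripper_force: 0.0
```

Call:
play_rows:
  deltas:
    - [0.008,-0.001,0,0,0,0]
    - [0.007,0,0,0,0,0]
    - [0.007,0,0,0,0,0]
    - [0.005,0,0,0,0,0]
    - [0,0,0,0,0,0]
    - [0,0,0,0,0,0]

```text
clock: 15.5
tool_pos: [0.4818, -0.3148, 0.1486]
orientation: [-180.0, 0.0, 7.4]
force: [0.5, -0.3, 0.0]
opening: 0.0007
gripper_force: 0.0
```

Call:
play_rows:
  deltas:
    - [0.003,0,0,0,0,0]
    - [0.003,0,0,0,0,0]
    - [0.002,0,0,0,0,0]
    - [0,0,0,0,0,0]
    - [0,0,0,0,0,0]

```text
clock: 16.0
tool_pos: [0.4863, -0.3148, 0.1486]
orientation: [-179.9, 0.2, 7.4]
force: [-6.5, 0.0, 4.1]
opening: 0.0005
gripper_force: 3.2
```

```bash
python3 - <<'E'
from meas import *
o=get_obs();print(o["tool_pos"].round(4),o["force"])
im,d,w=cloud("scene");np.savez("scene4",im=im,d=d,w=w)
cv2.imwrite("pics/k5.png",cv2.resize(im[200:275,310:400],None,fx=8,fy=8,interpolation=cv2.INTER_CUBIC))
yaw=np.radians(7.4);R=np.array([[np.cos(yaw),-np.sin(yaw)],[np.sin(yaw),np.cos(yaw)]])
F=np.array([.4905,-.25])-R@[-.014,.068];print("F",F)
L=w.copy();L[...,:2]=(w[...,:2]-F)@R
for y0 in(-.055,-.03,0.03): 
    q=L[sel(L,-.06,.02,y0-.006,y0+.006,.05,.10)];print(y0,len(q),np.median(q,0).round(4))
q=L[sel(L,-.075,-.036,-.12,-.04,.12,.18)];print("peg",len(q),np.median(q,0).round(4),q.min(0),q.max(0))
E
```

```text
[ 0.4863 -0.3148  0.1486] [-6.48634404  0.03600548  4.13576636]
F [ 0.5131415 -0.3156305]
-0.055 45 [-0.0125 -0.0557  0.068 ]
-0.03 35 [-0.0153 -0.0313  0.073 ]
0.03 28 [-0.0168  0.0294  0.0719]
peg 29 [-0.0494 -0.084   0.1538] [-0.06004376 -0.08964145  0.14888983] [-0.03601466 -0.07770681  0.15733034]
```

View pics/k5.png

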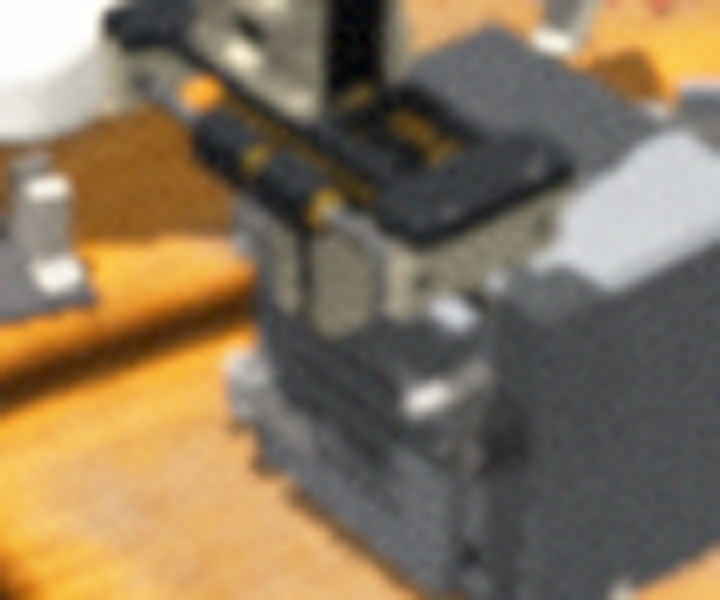

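k5 shows the door shut flat at crop (370,450), with the peg at (445,390) still up on the right. Backing off, then going to the peg's right side.

Call:
play_rows:
  deltas:
    - [-0.02,-0.003,0,0,0,0]
    - [-0.023,-0.003,0,0,0,0]
    - [0,0,0.04,0,0,0]
    - [0,0,0.035,0,0,0]
    - [0.0105,-0.05,0,0,0,0]
    - [0.0105,-0.05,0,0,0,0]
    - [0.0105,-0.05,0,0,0,0]
    - [0,0,0,0,0,0]
    - [0,0,-0.04,0,0,0]
    - [0,0,0,0,0,0]

```text
clock: 17.05
tool_pos: [0.4759, -0.4384, 0.1729]
orientation: [-179.7, 0.2, 7.3]
force: [0.0, 0.4, -0.3]
opening: 0.0002
gripper_force: 0.0
```

Call:
play_rows:
  deltas:
    - [0,0,-0.03,0,0,0]
    - [0,0,-0.017,0,0,0]
    - [0,0,0,0,0,0]
    - [0,0,0,0,0,0]

```text
clock: 17.45
tool_pos: [0.4791, -0.4397, 0.14]
orientation: [180.0, 0.0, 7.4]
force: [-0.5, -0.8, 0.1]
opening: 0.0003
gripper_force: 0.0
```

Call:
play_rows:
  deltas:
    - [-0.001,0.0075,0,0,0,0]
    - [-0.001,0.0075,0,0,0,0]
    - [-0.001,0.0075,0,0,0,0]
    - [-0.001,0.0075,0,0,0,0]
    - [-0.001,0.0075,0,0,0,0]
    - [-0.001,0.0075,0,0,0,0]
    - [-0.001,0.0075,0,0,0,0]
    - [-0.001,0.0075,0,0,0,0]
    - [0,0,0,0,0,0]
    - [0,0,0,0,0,0]

```text
clock: 18.45
tool_pos: [0.4726, -0.3915, 0.1392]
orientation: [-180.0, 0.0, 7.4]
force: [-0.4, -0.6, 0.2]
opening: 0.0003
gripper_force: 0.0
```

Call:
play_rows:
  deltas:
    - [0,-0.005,0,0,0,0]
    - [0,0,0.03,0,0,0]
    - [0,0,0.03,0,0,0]
    - [-0.003,0.023,0,0,0,0]
    - [-0.003,0.022,0,0,0,0]
    - [0,0,0,0,0,0]
    - [0,0,-0.02,0,0,0]
    - [0,0,-0.01,0,0,0]
    - [0,0,0,0,0,0]

```text
clock: 19.35
tool_pos: [0.4671, -0.3592, 0.1615]
orientation: [-179.9, 0.1, 7.4]
force: [0.1, 0.5, 0.6]
opening: 0.0002
gripper_force: 0.0
```

Call:
play_rows:
  deltas:
    - [0,0,-0.007,0,0,0]
    - [0,0,-0.007,0,0,0]
    - [0,0,-0.007,0,0,0]
    - [0,0,-0.006,0,0,0]
    - [0,0,-0.004,0,0,0]
    - [0,0,-0.003,0,0,0]
    - [0,0,0,0,0,0]
    - [0,0,0,0,0,0]

```text
clock: 20.15
tool_pos: [0.4678, -0.3599, 0.1359]
orientation: [180.0, 0.0, 7.4]
force: [-0.3, 0.5, 0.4]
opening: 0.0003
gripper_force: 0.0
```

Call:
play_rows:
  deltas:
    - [0,0,-0.003,0,0,0]
    - [0,0,0,0,0,0]
    - [0,0,0,0,0,0]

```text
clock: 20.45
tool_pos: [0.468, -0.3598, 0.1339]
orientation: [180.0, -0.0, 7.4]
force: [0.0, 0.2, 1.8]
opening: 0.0004
gripper_force: 1.0
```

Call:
play_rows:
  deltas:
    - [0,0,-0.002,0,0,0]
    - [0,0,-0.001,0,0,0]
    - [0,0,0,0,0,0]
    - [0,0,0,0,0,0]

```text
clock: 20.85
tool_pos: [0.4682, -0.36, 0.1329]
orientation: [179.9, -0.1, 7.4]
force: [-3.9, 2.2, 11.7]
opening: 0.0004
gripper_force: 5.8
```

The bar is on its stop at 11.7 N. Retreating to check.

Call:
play_rows:
  deltas:
    - [0,0,0.03,0,0,0]
    - [0,0,0.06,0,0,0]
    - [-0.03,0,0.05,0,0,0]
    - [-0.05,0.03,0.02,0,0,0]
    - [0,0.06,0,0,0,0]
    - [0,0.06,0,0,0,0]
    - [0,0.06,0,0,0,0]
    - [0,0,0,0,0,0]
    - [0,0,0,0,0,0]

```text
clock: 21.75
tool_pos: [0.404, -0.1905, 0.2595]
orientation: [180.0, -0.1, 7.6]
force: [0.0, -0.2, 0.2]
opening: 0.0007
gripper_force: 0.0
```

```bash
python3 - <<'E'
from meas import *
o=get_obs();print(o["tool_pos"].round(4),o["force"])
im,d,w=cloud("scene")
cv2.imwrite("pics/k6.png",cv2.resize(im[200:275,310:400],None,fx=8,fy=8,interpolation=cv2.INTER_CUBIC))
yaw=np.radians(7.4);R=np.array([[np.cos(yaw),-np.sin(yaw)],[np.sin(yaw),np.cos(yaw)]])
L=w.copy();L[...,:2]=(w[...,:2]-[.5131,-.3156])@R
q=L[sel(L,-.075,-.036,-.12,.02,.09,.18)];print("peg",len(q),np.median(q,0).round(4))
for y0 in(-.055,-.03,0.03): 
    q=L[sel(L,-.06,.02,y0-.006,y0+.006,.05,.10)];print(y0,len(q),np.median(q,0).round(4))
E
```

```text
[ 0.404  -0.1905  0.2595] [ 0.04343553 -0.23696323  0.18698382]
peg 24 [-0.0498 -0.0335  0.1112]
-0.055 44 [-0.0134 -0.0557  0.0668]
-0.03 28 [-0.0153 -0.0296  0.07  ]
0.03 28 [-0.0172  0.0289  0.0728]
```

View pics/k6.png

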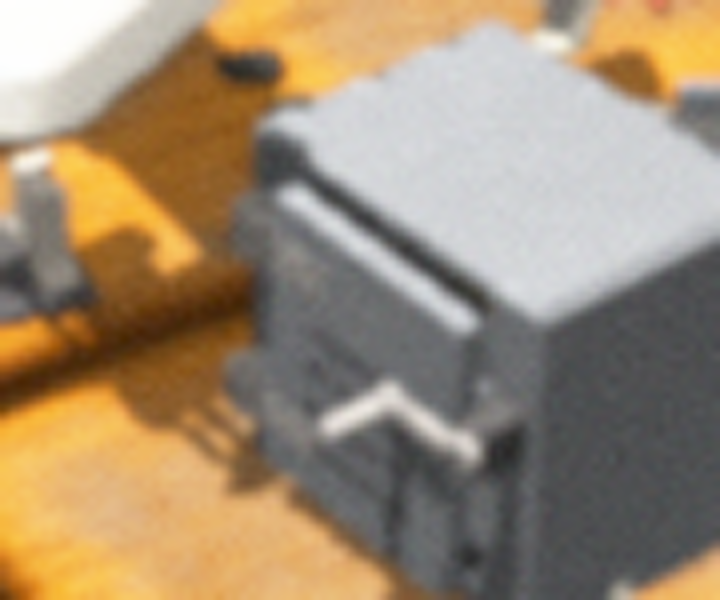

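k6 shows the door shut and the bar level across it, with the peg at crop (355,410) and the pivot at (490,440). The peg measures y -33, z 111 mm in the cabinet frame, so it is level.

```bash
python3 -c "
from plant import *
print(close_job())"
```

```text
the job is handed in; nothing more can be done
None
```

The door is hung on both pins, swung shut and latched with the bar level across its front; the job was handed in at about 22 s with the arm clear, but no verdict came back.

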